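Crisscross display riser on a flea-market stall

ROBOT

A 6-joint arm with a two-finger parallel gripper is mounted at the origin on the work surface. World frame = base frame: x ahead of the robot, y to its left, z up, the work surface at z = 0. Lengths are in m, angles in rad, forces in N, time in s.
With the tool pointing down it reaches from about 0.25 to 0.775 m from the base axis. Payload 4 kg.
Tool frame: the origin (TCP) lies at the very end of the fingers, on their centre line; the grasp point (between the pads) lies tcp_to_grasp behind it (tcp_to_grasp is the distance from the TCP to the grasp point, in m); z points along the fingers, y is the direction in which the jaws open and shut (so a half turn about z gives the same grasp; the last joint's range is limited). The gripper opens to 94 mm and grips with 3 to 60 N. Pads are 16 mm wide; open, the fingers measure 119 mm over their backs; the gripper's body (75 mm by 177 mm) begins 78 mm behind the grasp point.
Start: joints at [1.088, 0.087, 1.371, -0, 1.684, -0.103], TCP at [0.204, 0.511, 0.206] pointing down, gripper open.
Joint ranges: [-3.1, 3.1], [-0.76, 2.03], [0.27, 2.55], [-1.08, 4.22], [0.17, 2.65], [-2.57, 2.57]. Speed limits (rad/s): [2.79, 2.79, 3.14, 3.14, 3.14, 3.14].

INTERFACE

Orientations are given as [roll, pitch, yaw] about the fixed x, y, z axes, in that order (R = Rz(yaw) Ry(pitch) Rx(roll)).
In Python, from bench import * gives the robot as it stands.
- The arm moves only by the tool play_rows, never from a script. Its argument "rows" is a list of rows, each a list of 3 entries, a list of its own where there are three numbers: the finger opening in cm, from 0 to 9.4, then the shift along the world's x, y, z in cm, then the turn, a rotation vector about the world's x, y, z in rad. A call has 1 to 8 rows; each row is the pose to reach, as a shift and turn from the pose commanded when the call began; what a row does not reach only later rows make up. A row lasts 1/12 s, in which the tool goes at most 41.7 mm and 7.16 degrees, less where a joint would pass 70% of its speed; a pose out of reach is approached as far as the arm can. A call with a gripper value outside its range is refused whole. The fingers move at their own pace and stop on an object; the grip force is fixed at half the most. Time passes only in rows, so rows that repeat a pose let the fingers close. It gives the time, the measured TCP pose, the force and the opening at its end, in the units of the state.
- get_obs(): the state, without advancing time (a new reading comes with each control period).
- snapshot(name): name is "side" or "top"; returns a dict with "pixels" (480x640x3 uint8, red, green, blue), "fx", "fy", "cx", "cy" (pixels), "dist_coeffs" ([k1, k2, p1, p2, k3] as OpenCV has them; the pictures are not rectified), "rvec" (rotation vector, rad) and "tvec" (3), from world to camera coordinates, as OpenCV has them. Camera axes: x right, y down, z forward; pixel columns grow to the right and rows downward; lengths in m; the calibration is good to about 2 mm. A picture is of the moment at which its call begins. There is no depth.
- close_job(): hands the job in, once; it reports no verdict.
Trained networks look in the newest picture that a camera, given by its name, has taken for a name from the list of things; names that differ only in an ending like _2 or _b are one class to them, and where a whole thing is asked for, a point or a joint stands for the part that bears it (a point fixed in the world has none). Each returns a list of dicts, best first, with "confidence" (0 to 1); they miss things now and then, are a little off and sometimes report something else, mostly with a low value. They report only what shows in the picture. A call takes as long as a camera call.
- silhouettes(camera, label): "mask" (480x640 bool, what is visible of it) and "point" ([row, column] in pixels, amid what is visible of it).
The state is a dict: "time": time; "joint_positions": joint angles; "qvel": joint speeds; "joint_torque": joint torques, N m; "tool_pos": TCP position; "ee_rot": TCP orientation; "wrist_force": force on the tool from outside, world axes, zero at the start; "wrist_torque": the same for the moment, N m; "width": finger opening in m.
Only numpy, scipy, OpenCV 4.12 (cv2) and the standard library are available. Lean on these libraries where they do the work, as an engineer would, in place of code of your own. Each camera call takes 0.05 s, during which the arm holds its last target. There are 200 camera calls.

TASK

Finish the crisscross riser for the display: lay the two long slats flat across the two runners of the base board, near the runners' ends so that the outer long sides are about flush with those ends, then lay the two short slats flat across the long ones, directly above the runners, so that the stack is centred and square. One long slat lies tucked in the narrow gap between the two heavy caskets and has to be worked out of it first. Set the slats down instead of dropping them, and do not shift or tip the candlestick, the vase or the coffee grinder.

Things in the scene. Friction and masses are not known exactly. Their poses are not given: they have to be found in the camera images.
- base: fixed base: plywood board 180 (x) x 140 (y) x 10 mm with two wooden runners on it, each 110 mm along y, 26 wide, 18 high, centred at x = +60 and -60 mm. Origin: middle of the underside, on the table; z up. Runner tops are at z = 28 mm; long slats on them, flush with the runner ends, lie along x with centres at y = +40 and -40, z = 37; short slats above, along y, at x = +60 and -60, z = 55
- caskets: two low dark-wood caskets with brass bands side by side, fixed: each 45 mm (x) by 110 mm (y) by 45 mm high, with a 40 mm wide gap between them that runs along y, open at both ends and at the top, floored by the table. Origin: on the table in the middle of the gap; z up
- long_a: loose plain light-wood slat, 150 mm long (its x), 26 mm wide (y), 18 mm thick (z), about 45 g; origin at its middle (9 mm above the table at the start). Lies flat in the open
- long_b: loose slat like long_a, 150 x 26 x 18 mm, about 45 g, origin at its middle. At the start it lies flat on the table in the gap between the caskets, along it, sticking out about 20 mm (8 to 32) at each end, with about 7 mm free beside it: too little for fingers. Shut fingertips fit into the gap behind its end, to push it out lengthways; it slides easily
- short_a: loose plain light-wood slat, 110 mm long (its x), 26 mm wide (y), 18 mm thick (z), about 34 g; origin at its middle. Lies flat in the open
- short_b: loose light-wood slat like short_a: 110 x 26 x 18 mm, about 34 g, origin at its middle. Lies flat in the open
- candlestick: bystander: loose turned brass candlestick, 200 mm tall, foot 60 mm across; origin at the centre of its underside
- vase: bystander: loose white ceramic vase, 170 mm tall, 80 mm across at the belly; origin at the centre of its underside
- grinder: bystander: loose green box coffee grinder, 90 x 90 mm, 97 mm high without the dome and 165 mm with its crank, which reaches 64 mm out along its x; origin at the centre of its underside

How it is judged:
By the outcome, as a careful person would: the job done as asked, in the order asked, and still so for the second after the job is handed in, with the robot touching nothing.
It also fails if it takes over 72 s, if anything falls off the work surface, if the arm or the gripper's body presses on something with over 40 N, if the wrist force passes 120 N, or if a joint passes its speed limit or range.

## Working session

There is one attempt and no reset: what is moved stays moved. The work goes in short steps, Python scripts to look and compute and a tool call to move; the robot and the scene stay as the last step left them, time stands still between calls to the robot, and variables do not carry over. Pictures are saved under pics/ and viewed, about 8 in all and at most 12, crops included, and the job is handed in when it is done.

Besides the shell and the picture viewer there is one more tool, called after ">>>" as a command line: name --argument value ..., lists and objects as JSON in quotes. play_rows: Moves the arm, as the interface text tells. Its arguments: {"type":"object","properties":{"rows":{"type":"array"}},"required":["rows"]}

```bash
ls; mkdir -p pics
cat > h.py <<'E'
import numpy as np, cv2
from bench import *
def snap(n,save=None):
    s=snapshot(n)
    if save: cv2.imwrite('pics/'+save,s['pixels'][:,:,::-1])
    return s
def K(s): return np.array([[s['fx'],0,s['cx']],[0,s['fy'],s['cy']],[0,0,1.]])
def back(s,uv,z):
    "pixels (u,v) -> world points at height z"
    p=cv2.undistortPoints(np.array(uv,float).reshape(-1,1,2),K(s),np.array(s['dist_coeffs'])).reshape(-1,2)
    R=cv2.Rodrigues(np.array(s['rvec'],float))[0]; t=np.array(s['tvec'],float).ravel()
    d=np.c_[p,np.ones(len(p))]@R; c=-R.T@t
    return c+d*((z-c[2])/d[:,2])[:,None]
def proj(s,P):
    return cv2.projectPoints(np.array(P,float).reshape(-1,1,3),np.array(s['rvec'],float),np.array(s['tvec'],float),K(s),np.array(s['dist_coeffs']))[0].reshape(-1,2)
def rect(s,mask,z):
    c=max(cv2.findContours(mask.astype(np.uint8),cv2.RETR_EXTERNAL,cv2.CHAIN_APPROX_NONE)[0],key=cv2.contourArea).reshape(-1,2)
    w=back(s,c,z)[:,:2]
    (x,y),(a,b),t=cv2.minAreaRect((w*1000).astype(np.float32))
    if a<b: a,b,t=b,a,t+90
    t=(t+90)%180-90
    return round(x,1),round(y,1),round(a,1),round(b,1),round(t,1)
E
python3 - <<'E'
from h import *
o=get_obs(); print({k:np.round(v,3) for k,v in o.items()})
for cam in('top','side'):
    s=snap(cam,cam+'0.png')
    R=cv2.Rodrigues(np.array(s['rvec'],float))[0]; print(cam,'cam at',-R.T@np.array(s['tvec']).ravel(), s['fx'])
    for l,z in(('base',.01),('caskets',.045),('long_a',.018),('short_a',.018),('candlestick',0),('vase',0),('grinder',.097)):
        for d in silhouettes(cam,l):
            print(cam,l,round(d['confidence'],2),np.round(d['point']),d['mask'].sum(),rect(s,d['mask'],z) if d['mask'].sum()>20 else '')
E
```

```text
pics
{'time': np.float64(0.0), 'joint_positions': array([ 1.088,  0.088,  1.372, -0.   ,  1.684, -0.103]), 'qvel': array([-0.001,  0.   ,  0.   ,  0.001, -0.   , -0.001]), 'joint_torque': array([-1.0000e-03, -3.4019e+01, -3.0242e+01,  7.2000e-02,  3.3000e-02,
       -0.0000e+00]), 'tool_pos': array([0.204, 0.51 , 0.204]), 'ee_rot': array([-3.139, -0.   ,  2.762]), 'wrist_force': array([-0.867,  0.454, -0.311]), 'wrist_torque': array([-0.089, -0.041, -0.056]), 'width': np.float64(0.094)}
top cam at [0.41035455 0.00867101 0.88046983] 475.174341252029
top base 0.68 [235. 300.] 6975 (593.7, 24.2, 181.3, 141.5, 11.0)
top caskets 0.8 [342. 454.] 3724 (381.2, -262.5, 120.9, 53.3, -70.6)
top long_a 0.86 [330. 450.] 1255 (423.3, -256.1, 153.0, 28.4, -70.0)
top long_a 0.69 [240. 474.] 1094 (595.0, -306.0, 153.6, 28.0, -70.4)
top short_a 0.94 [333. 150.] 1083 (406.3, 284.7, 113.8, 31.4, 69.4)
top short_a 0.74 [249. 132.] 1033 (556.7, 328.0, 116.0, 32.6, -71.0)
top candlestick 0.61 [350. 252.] 1179 (383.0, 108.6, 78.2, 59.3, -84.6)
top vase 0.91 [149. 422.] 2214 (785.2, -215.9, 148.4, 84.4, -19.
[... 272 characters left out ...]

side caskets 0.75 [378. 238.] 5980 (383.0, -282.6, 131.8, 46.2, -70.5)
side long_a 0.77 [402. 385.] 2438 (592.6, -314.5, 153.9, 32.7, -71.1)
side long_a 0.56 [388. 253.] 2111 (421.5, -264.8, 160.3, 28.8, -70.1)
side short_a 0.92 [176. 236.] 496 (408.1, 270.8, 132.3, 39.6, 70.9)
side short_a 0.83 [157. 306.] 437 (555.6, 314.3, 135.7, 37.0, -70.5)
side short_a 0.64 [196. 224.] 1740 (363.0, 259.1, 438.2, 57.9, -82.7)
side candlestick 0.98 [198. 222.] 1639 (357.9, 289.5, 445.4, 59.4, -82.6)
side vase 0.58 [289. 470.] 4523 (798.3, -100.3, 284.0, 86.6, 59.3)
side grinder 0.66 [172. 395.] 2955 (722.4, 159.3, 350.4, 109.8, 66.9)
side grinder 0.36 [388. 256.] 2019 (428.2, -320.2, 135.3, 25.8, -70.4)
```

View pics/top0.png

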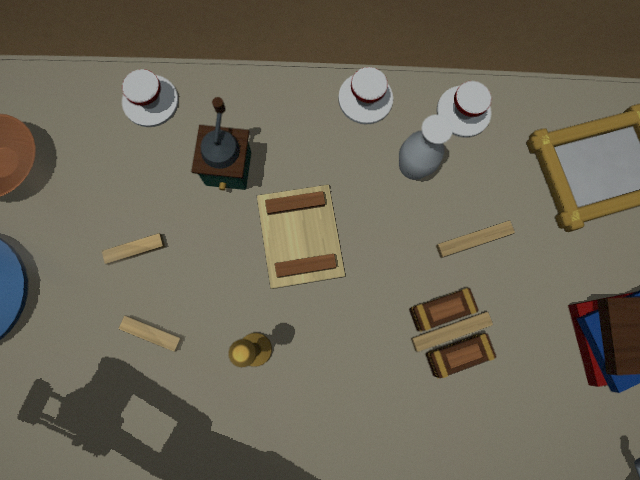

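View pics/side0.png

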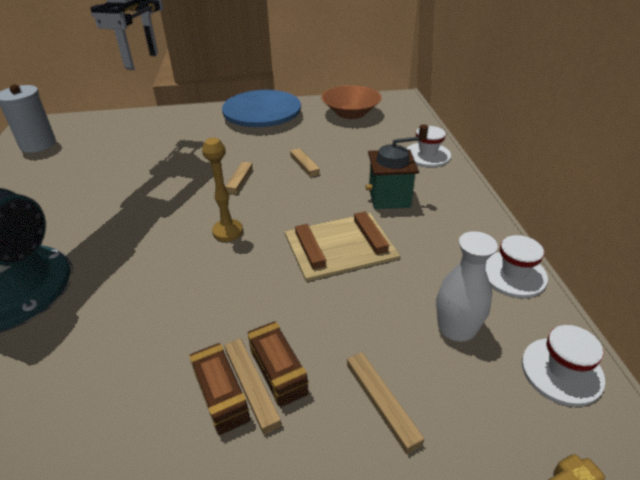

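Top view (image up = +x, left = +y): base at px (300,235), long_a at (475,238), long_b in the gap at (452,331), shorts at (133,249) and (150,333), candlestick foot near (260,348), vase (420,155) and grinder (222,160). The side view agrees with this, with the candlestick foot at (228,230) and the vase foot at (460,330).

Next I'll refine the poses by fitting box models.

```bash
cat >> h.py <<'E'
from scipy.optimize import minimize
def hullmask(s,p,dims,zb):
    x,y,t=p; t=np.radians(t); L,W,H=dims
    P=[(x+a*L/2*np.cos(t)-b*W/2*np.sin(t),y+a*L/2*np.sin(t)+b*W/2*np.cos(t),zb+h) for a in(-1,1) for b in(-1,1) for h in(0,H)]
    q=cv2.convexHull(proj(s,np.array(P)/1000. if L>1 else P).astype(np.float32))
    m=np.zeros((480*4,640*4),np.uint8); cv2.fillConvexPoly(m,np.round((q+.5)*4*16-8).astype(np.int32),1,shift=4); 
    return cv2.resize(m.astype(np.float32),(640,480),interpolation=cv2.INTER_AREA)
def fit(views,p0,dims,zb):
    "views: list of (snapshot, mask); units mm,deg"
    def c(p): return sum(np.abs(hullmask(s,p,dims,zb)-m).sum()/m.sum() for s,m in views)
    r=minimize(c,p0,method='Nelder-Mead',options=dict(initial_simplex=[p0,np.add(p0,[4,0,0]),np.add(p0,[0,4,0]),np.add(p0,[0,0,4])],maxiter=150))
    return np.round(r.x,1),round(r.fun/len(views),3)
E
python3 - <<'E'
import bench; print([k for k in dir(bench) if k[0]!='_']); print(getattr(bench,'tcp_to_grasp',None))
from h import *
S={}
for c in('top','side'): S[c]=snap(c)
def near(cam,l,p,z):
    out=[]
    for d in silhouettes(cam,l):
        w=back(S[cam],[d['point'][::-1]],z)[0,:2]*1000
        if np.hypot(*(w-p[:2]))<45 and d['confidence']>.5: out.append(d['mask'])
    return out[0] if out else None
for n,p,d in(('long_a',(595,-306,-70.4),(150,26,18)),('long_b',(423,-256,-70),(150,26,18)),('short_a',(406,285,69.4),(110,26,18)),('short_b',(556,328,-71),(110,26,18)),('base',(594,24,11),(180,140,10))):
    V={c:near(c,n,p,.01) for c in S}
    for cs in(['top'],['side'],['top','side']):
        if all(V[c] is not None for c in cs): print(n,cs,*fit([(S[c],V[c]) for c in cs],p,d,0))
# runners
s=S['top']; b=silhouettes('top','base')[0]['mask']; px=s['pixels'].astype(int)
hsv=cv2.cvtColor(s['pixels'],cv2.COLOR_RGB2HSV)
r=(b&(hsv[...,2]<140)).astype(np.uint8); n,l,st,ce=cv2.connectedComponentsWithStats(r)
for i in range(1,n):
    if st[i,4]>200: print('runner',st[i],rect(s,l==i,.028))
for nm,uv in(('candle foot',(228,232)),('vase foot',(460,325)),('grinder foot',(393,190))): print(nm,back(S['side'],[uv],0)*1000)
print('top',back(s,[(260,347)],0)*1000,'grinder top corners',back(s,[(200,127),(250,130),(243,178),(194,174)],.097)*1000)
E
```

```text
['IKError', 'close_job', 'get_obs', 'silhouettes', 'snapshot', 'tcp_to_grasp']
0.0188
long_a ['top'] [ 596.2 -309.3  -70.4] 0.054
long_a ['side'] [ 594.3 -309.   -70.8] 0.1
long_a ['top', 'side'] [ 595.8 -309.2  -70.6] 0.089
long_b ['top'] [ 422.8 -257.8  -69.9] 0.092
long_b ['side'] [ 421.  -259.6  -70.6] 0.064
long_b ['top', 'side'] [ 421.5 -258.6  -70.4] 0.116
short_a ['top'] [406.3 285.5  70.6] 0.09
short_a ['side'] [407.5 285.   69.9] 0.076
short_a ['top', 'side'] [406.9 285.6  70.4] 0.09
short_b ['top'] [558.7 331.6 -70. ] 0.07
short_b ['side'] [559.7 327.9 -71.3] 0.06
short_b ['top', 'side'] [558.5 331.  -71. ] 0.079
base ['top'] [594.1  23.8  11. ] 0.016
base ['side'] [593.9  23.3  10.6] 0.05
base ['top', 'side'] [593.9  23.6  11.2] 0.033
runner [265 191  62  24 982] (651.0, 33.3, 113.6, 31.2, -79.2)
runner [274 253  65  25 994] (534.3, 10.7, 114.1, 29.1, -79.2)
candle foot [[382.93411864  96.9763782    0.        ]]
vase foot [[ 747.09160434 -195.8574443     0.        ]]
grinder foot [[738.91332671 192.41800274   0.        ]]
top [[386.71127192  89.76778854   0.        ]] grinder top corners [[764.20102388 204.08273745  97.        ]
 [761.4094271  116.0095931   97.        ]
 [672.51982073 123.26592491  97.        ]
 [677.13419884 207.80331107  97.        ]]
```

>>> play_rows --rows '[[6, [3.5, -6.9, 7.5], [0, 0, -0.1]], [6, [5.5, -10, 7.5], [0, 0, -0.2]], [6, [7, -14, 7.5], [0, 0, -0.3]], [6, [9, -18, 7.5], [0, 0, -0.3]], [6, [11, -21.5, 7.5], [0, 0, -0.3]], [6, [12.5, -25, 7.5], [0, 0, -0.3]], [6, [14, -27.5, 7.5], [0, 0, -0.3]], [6, [14, -27.5, 7.5], [0, 0, -0.3]]]'

```text
time: 2.12
tool_pos: [0.3445, 0.2337, 0.2811]
ee_rot: [3.14, 0.001, 2.461]
wrist_force: [0.1, -0.3, -0.3]
width: 0.0602
```

>>> play_rows --rows '[[6, [13, -27.5, 0], [0, 0, -0.3]], [6, [13, -27.5, 0], [0, 0, -0.3]], [6, [13, -27.5, 0], [0, 0, -0.3]], [6, [13, -27.5, 0], [0, 0, -0.3]], [6, [13, -27.5, 0], [0, 0, -0.3]], [6, [13, -27.5, 0], [0, 0, -0.3]], [6, [13, -27.5, 0], [0, 0, -0.3]], [6, [13, -27.5, 0], [0, 0, -0.3]]]'

```text
time: 2.78
tool_pos: [0.4752, -0.044, 0.2796]
ee_rot: [-3.14, 0.001, 2.156]
wrist_force: [-0.1, 0.2, -0.0]
width: 0.0599
```

>>> play_rows --rows '[[6, [12.2, -27, 0], [0, 0, -0.25]], [6, [12.2, -27, 0], [0, 0, -0.25]], [6, [12.2, -27, 0], [0, 0, -0.25]], [6, [12.2, -27, 0], [0, 0, -0.25]], [6, [12.2, -27, 0], [0, 0, -0.25]], [6, [12.2, -27, 0], [0, 0, -0.25]], [6, [12.2, -27, 0], [0, 0, -0.25]], [6, [12.2, -27, 0], [0, 0, -0.25]]]'

```text
time: 3.45
tool_pos: [0.5969, -0.3149, 0.2753]
ee_rot: [-3.137, -0.003, 1.907]
wrist_force: [-0.6, -0.3, -1.4]
width: 0.0602
```

>>> play_rows --rows '[[6, [0, 0, -4], [0, 0, 0]], [6, [0, 0, -8], [0, 0, 0]], [6, [0, 0, -12], [0, 0, 0]], [6, [0, 0, -16], [0, 0, 0]], [6, [0, 0, -20], [0, 0, 0]], [6, [0, 0, -23], [0, 0, 0]], [6, [0, 0, -23], [0, 0, 0]], [6, [0, 0, -23], [0, 0, 0]]]'

```text
time: 4.12
tool_pos: [0.5947, -0.3076, 0.0485]
ee_rot: [-3.139, -0.004, 1.912]
wrist_force: [0.3, 0.2, 0.8]
width: 0.0599
```

Run:
```python
from h import *
s=snap('top'); o=get_obs(); print(o['tool_pos'],o['ee_rot'],o['joint_positions'])
snap('side','s1.png')
```

```text
[ 0.59658017 -0.30885564  0.0517957 ] [3.14069623e+00 7.07922948e-04 1.91232624e+00] [-5.62207386e-01  4.23995612e-01  1.26598222e+00  2.68233713e-04
  1.45050405e+00 -9.03769655e-01]
```

View pics/s1.png

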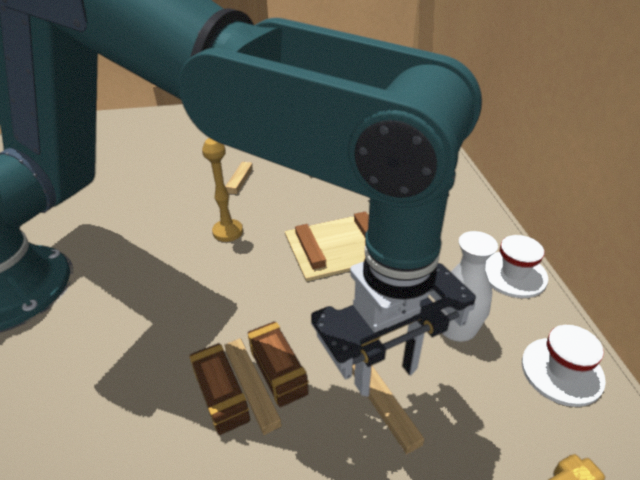

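The fingers straddle long_a at px (390,370), with the vase clear behind. Descending to grip it.

>>> play_rows --rows '[[6, [0, 0, -2.5], [0, 0, 0]], [6, [0, 0, -4.2], [0, 0, 0]], [6, [0, 0, -4.7], [0, 0, 0]], [2, [0, 0, -4.7], [0, 0, 0]], [2, [0, 0, -4.7], [0, 0, 0]], [2, [0, 0, -4.7], [0, 0, 0]], [2, [0, 0, -4.7], [0, 0, 0]], [2, [0, 0, -4.7], [0, 0, 0]]]'

```text
time: 4.88
tool_pos: [0.5968, -0.3097, 0.0052]
ee_rot: [3.14, 0.002, 1.912]
wrist_force: [1.1, 0.3, -0.3]
width: 0.0302
```

>>> play_rows --rows '[[2, [0, 0, 0], [0, 0, 0]], [2, [0, 0, 0], [0, 0, 0]], [2, [0, 0, 3], [0, 0, 0]], [2, [0, 0, 7], [0, 0, 0]], [2, [0, 0, 11], [0, 0, 0]], [2, [-0.2, 3, 12.6], [0, 0, 0.1]], [2, [-0.2, 7, 12.6], [0, 0, 0.2]], [2, [-0.2, 7, 12.6], [0, 0, 0.22]]]'

```text
time: 5.55
tool_pos: [0.5952, -0.2335, 0.1323]
ee_rot: [3.137, -0.0, 2.14]
wrist_force: [-0.1, -1.4, -1.1]
width: 0.0256
```

>>> play_rows --rows '[[2, [-0.1, 3.5, 0], [0, 0, 0.12]], [2, [-0.3, 7, 0], [0, 0, 0.24]], [2, [-0.4, 10, 0], [0, 0, 0.36]], [2, [-0.5, 14, 0], [0, 0, 0.48]], [2, [-0.6, 18, 0], [0, 0, 0.6]], [2, [-0.7, 22, 0], [0, 0, 0.72]], [2, [-0.76, 26, 0], [0, 0, 0.84]], [2, [-0.76, 28, 0], [0, 0, 0.96]]]'

```text
time: 6.22
tool_pos: [0.5853, 0.0452, 0.1288]
ee_rot: [3.139, -0.002, 3.101]
wrist_force: [-0.1, -0.9, 0.2]
width: 0.0256
```

>>> play_rows --rows '[[2, [0, 2.2, 0], [0, 0, 0.12]], [2, [0, 2.2, 0], [0, 0, 0.24]], [2, [0, 2.2, -2], [0, 0, 0.242]], [2, [0, 2.2, -5], [0, 0, 0.242]], [2, [0, 2.2, -7], [0, 0, 0.242]], [2, [0, 2.2, -8.0], [0, 0, 0.242]], [2, [0, 2.2, -8.0], [0, 0, 0.242]], [2, [0, 2.2, -8.0], [0, 0, 0.242]]]'

```text
time: 6.88
tool_pos: [0.5861, 0.0627, 0.0492]
ee_rot: [3.141, -0.001, -2.95]
wrist_force: [-0.0, 0.3, -0.7]
width: 0.0256
```

```bash
cat > look.py <<'E'
import sys
from h import *
name,lab,p,d,zb=sys.argv[1],sys.argv[2],*map(eval,sys.argv[3:6])
o=get_obs(); print(np.round(o['tool_pos'],4),np.round(o['ee_rot'],3),o['width'],o['time'])
V=[]
for c in('top','side'):
    s=snap(c,name+c+'.png')
    ds=[x for x in silhouettes(c,lab) if np.hypot(*(back(s,[x['point'][::-1]],zb/1000+.009)[0,:2]*1000-p[:2]))<70]
    print(c,[(round(x['confidence'],2),x['mask'].sum()) for x in ds])
    if ds: V.append((s,ds[0]['mask'])); print(c,*fit(V[-1:],p,d,zb))
if len(V)==2: print('both',*fit(V,p,d,zb))
E
python3 look.py p1 long_a '(586,63,11)' '(150,26,18)' 46
```

```text
[0.5861 0.0627 0.0492] [ 3.141e+00 -1.000e-03 -2.950e+00] 0.025564672660352516 6.8833
top [(0.87, np.int64(574))]
top [588.2  63.8  11.5] 1.324
side [(0.86, np.int64(1063))]
side [587.3  61.8  12. ] 0.235
both [587.2  62.9  11.3] 0.792
```

View pics/p1side.png

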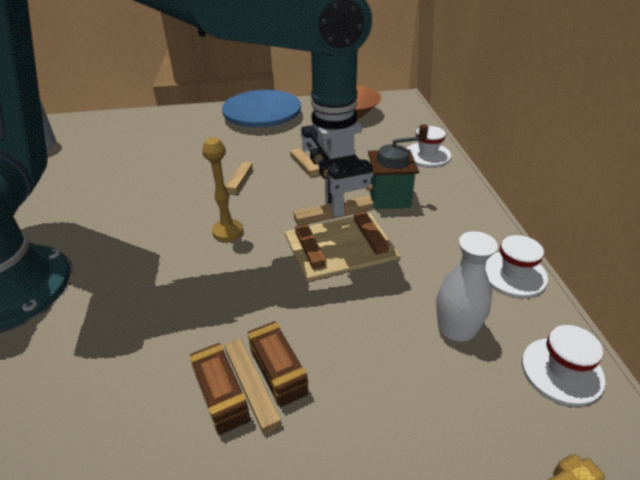

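Long_a is held over the +y side of the base at px (333,210), aligned. Setting it down.

>>> play_rows --rows '[[2, [0, 0, -1.0], [0, 0, 0]], [2, [0, 0, -1.5], [0, 0, 0]], [2, [0, 0, -1.75], [0, 0, 0]], [2, [0, 0, -1.75], [0, 0, 0]], [2, [0, 0, -1.75], [0, 0, 0]]]'

```text
time: 7.5
tool_pos: [0.5861, 0.0628, 0.0326]
ee_rot: [3.142, -0.0, -2.949]
wrist_force: [-2.7, 0.3, 4.2]
width: 0.0256
```

>>> play_rows --rows '[[4.2, [0, 0, 0], [0, 0, 0]], [4.2, [0, 0, 0], [0, 0, 0]], [4.2, [0, 0, 0], [0, 0, 0]], [4.2, [0, 0, 0], [0, 0, 0]], [4.2, [0, 0, 3], [0, 0, 0]], [4.2, [0, 0, 7], [0, 0, 0]], [4.2, [0, 0, 11], [0, 0, 0]], [4.2, [0, 0, 13], [0, 0, 0]]]'

```text
time: 8.17
tool_pos: [0.5883, 0.0629, 0.1675]
ee_rot: [-3.14, 0.007, -2.949]
wrist_force: [0.5, 1.1, 1.5]
width: 0.0422
```

>>> play_rows --rows '[[0, [-1, -3.5, 0], [0, 0, -0.12]], [0, [-2, -7, 0], [0, 0, -0.24]], [0, [-3, -11, 0], [0, 0, -0.36]], [0, [-4, -14, 0], [0, 0, -0.48]], [0, [-5, -18, 0], [0, 0, -0.6]], [0, [-6, -21, 0], [0, 0, -0.72]], [0, [-8, -25, 0], [0, 0, -0.84]], [0, [-9, -28, 0], [0, 0, -0.96]]]'

```text
time: 8.83
tool_pos: [0.4949, -0.219, 0.1618]
ee_rot: [-3.141, -0.0, 2.367]
wrist_force: [0.7, 0.3, 1.0]
width: 0.0004
```

>>> play_rows --rows '[[0, [-1, -3.5, 0], [0, 0, -0.12]], [0, [-2, -7, 0], [0, 0, -0.24]], [0, [-3, -11, 0], [0, 0, -0.36]], [0, [-4.1, -13.6, 0], [0, 0, -0.461]], [0, [-4.1, -13.6, -2], [0, 0, -0.461]], [0, [-4.1, -13.6, -2], [0, 0, -0.461]]]'

```text
time: 9.33
tool_pos: [0.4531, -0.3536, 0.1382]
ee_rot: [-3.139, -0.006, 1.909]
wrist_force: [-0.6, 0.8, -1.4]
width: 0.0002
```

```bash
python3 look.py p2 long_a '(586,63,11)' '(150,26,18)' 28
python3 - <<'E'
from h import *
def boxes(p):
    x,y,t=p; r=np.radians(t); n=np.array([-np.sin(r),np.cos(r)])
    return [(x+k*42.5*n[0],y+k*42.5*n[1],t) for k in(-1,1)]
for c in('top','side'):
    s=snap(c)
    for d in silhouettes(c,'caskets'):
        if d['confidence']<.4: continue
        m=d['mask']; print(c,round(d['confidence'],2),m.sum())
        # pixels inside the slat's own strip excluded by cost on boxes union only
        def cost(p):
            u=np.zeros((480,640),np.float32)
            for b in boxes(p): u=np.maximum(u,hullmask(s,b,(110,45,45),0))
            return np.abs(u-m).sum()/m.sum()
        r=minimize(cost,(421,-258,-70.4),method='Nelder-Mead',options=dict(initial_simplex=[(421,-258,-70.4),(426,-258,-70.4),(421,-253,-70.4),(421,-258,-67)],maxiter=120)); print(r.x,r.fun)
E
```

```text
[ 0.4531 -0.3536  0.1382] [-3.139 -0.006  1.909] 0.00015633964656588077 9.3333
top [(0.62, np.int64(1227))]
top [586.   63.8  11. ] 0.049
side [(0.9, np.int64(1093))]
side [587.6  60.7  11.7] 0.166
both [586.3  63.5  11. ] 0.123
top 0.81 3499
[ 420.5809487  -253.25904149  -69.6837976 ] 0.07725421549014004
```

View pics/p2top.png

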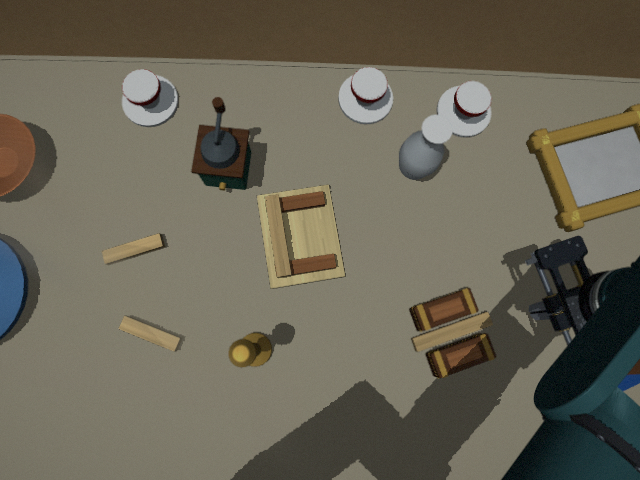

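Long_a has been placed within 1 mm. The closed fingers are beyond the -y end of long_b, on the gap axis. Descending, then pushing.

>>> play_rows --rows '[[0, [0, 0, -4], [0, 0, 0]], [0, [0, 0, -8], [0, 0, 0]], [0, [0, 0, -11], [0, 0, 0]], [0, [0, 0, -13], [0, 0, 0]], [0, [0, 0, -13.6], [0, 0, 0]], [0, [0, 0, -13.6], [0, 0, 0]]]'

```text
time: 10.23
tool_pos: [0.4545, -0.3519, 0.0042]
ee_rot: [-3.14, -0.003, 1.913]
wrist_force: [-0.1, -0.6, -0.3]
width: 0.0003
```

>>> play_rows --rows '[[0, [-0.4, 1.13, 0], [0, 0, 0]], [0, [-0.81, 2.26, 0], [0, 0, 0]], [0, [-1.21, 3.39, 0], [0, 0, 0]], [0, [-1.61, 4.52, 0], [0, 0, 0]], [0, [-2.01, 5.65, 0], [0, 0, 0]]]'

```text
time: 10.65
tool_pos: [0.4361, -0.2969, 0.008]
ee_rot: [3.14, 0.004, 1.913]
wrist_force: [0.7, -0.2, 1.2]
width: 0.0002
```

Low forces; continue the push and lift.

>>> play_rows --rows '[[0, [-0.4, 1.13, 0], [0, 0, 0]], [0, [-0.81, 2.26, 0], [0, 0, 0]], [0, [-1.1, 3.1, 0], [0, 0, 0]], [0, [-1.3, 3.7, 0], [0, 0, 0]], [0, [-1.41, 3.96, 0], [0, 0, 0]], [0, [-1.41, 3.96, 0], [0, 0, 0]]]'

```text
time: 11.15
tool_pos: [0.4207, -0.2562, 0.0058]
ee_rot: [-3.141, -0.001, 1.913]
wrist_force: [-0.6, -0.4, 0.2]
width: 0.0003
```

>>> play_rows --rows '[[0, [0.3, -0.9, 0], [0, 0, 0]], [0, [0.3, -0.9, 3], [0, 0, 0]], [0, [0.3, -0.9, 7], [0, 0, 0]], [0, [0.3, -0.9, 11], [0, 0, 0]], [3, [-2.4, 7.5, 11], [0, 0, 0]], [6, [-2.4, 7.5, 11], [0, 0, 0]], [6, [-2.4, 7.5, 11], [0, 0, 0]]]'

```text
time: 11.73
tool_pos: [0.3959, -0.1787, 0.1164]
ee_rot: [3.141, -0.003, 1.915]
wrist_force: [-0.4, 0.3, -0.6]
width: 0.0171
```

```bash
python3 look.py p3 long_a '(393,-180,-70)' '(150,26,18)' 0
```

```text
[ 0.3959 -0.1787  0.1164] [ 3.141e+00 -3.000e-03  1.915e+00] 0.01710520426702048 11.7333
top [(0.57, np.int64(751))]
top [ 392.  -175.6  -69.7] 0.77
side [(0.76, np.int64(1626))]
side [ 390.4 -177.6  -70.3] 0.052
both [ 390.4 -175.8  -70.7] 0.425
```

View pics/p3side.png

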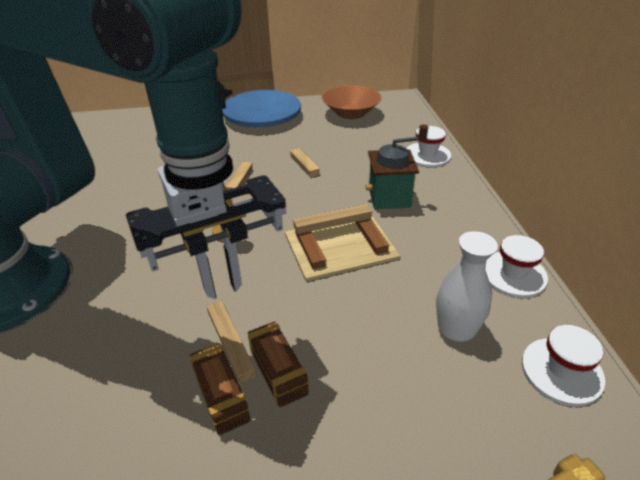

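Long_b now sticks well out of the gap (px 231,340), and its centre is about 27 mm past the caskets' end. Gripping it at its middle.

>>> play_rows --rows '[[5.5, [-0.5, 0.5, -1], [0, 0, 0]], [5.5, [-0.5, 0.5, -4], [0, 0, 0]], [5.5, [-0.5, 0.5, -7], [0, 0, 0]], [5.5, [-0.5, 0.5, -9.5], [0, 0, 0]], [5.5, [-0.5, 0.5, -11], [0, 0, 0]], [5.5, [-0.5, 0.5, -11.25], [0, 0, 0]], [2, [-0.5, 0.5, -11.25], [0, 0, 0]], [2, [-0.5, 0.5, -11.25], [0, 0, 0]]]'

```text
time: 12.6
tool_pos: [0.3928, -0.1782, 0.004]
ee_rot: [3.141, 0.001, 1.912]
wrist_force: [0.0, -0.7, 0.3]
width: 0.0451
```

>>> play_rows --rows '[[2, [0, 0, 0], [0, 0, 0]], [2, [0, 0, 0], [0, 0, 0]], [2, [0, 0, 0], [0, 0, 0]], [2, [0, 0, 0], [0, 0, 0]], [2, [0, 0, 3], [0, 0, 0]], [2, [0, 0, 7], [0, 0, 0]], [2, [0, 0, 11], [0, 0, 0]], [2, [0, 0, 12.6], [0, 0, 0]]]'

```text
time: 13.27
tool_pos: [0.3944, -0.1783, 0.1355]
ee_rot: [3.136, 0.007, 1.913]
wrist_force: [0.6, -1.1, -0.6]
width: 0.0259
```

>>> play_rows --rows '[[2, [2, 1.5, 0], [0, 0, 0.12]], [2, [4, 3, 0], [0, 0, 0.24]], [2, [6, 4.6, 0], [0, 0, 0.36]], [2, [8, 6.2, 0], [0, 0, 0.48]], [2, [10, 7.7, 0], [0, 0, 0.6]], [2, [12, 9.2, 0], [0, 0, 0.72]], [2, [14, 10.8, 0], [0, 0, 0.84]], [2, [16, 12.3, 0], [0, 0, 0.96]]]'

```text
time: 13.93
tool_pos: [0.5529, -0.0528, 0.1295]
ee_rot: [3.141, -0.0, 2.879]
wrist_force: [-0.1, -0.9, -0.2]
width: 0.0258
```

>>> play_rows --rows '[[2, [2, 1.5, 0], [0, 0, 0.12]], [2, [4, 3, 0], [0, 0, 0.24]], [2, [4.94, 3.83, -1], [0, 0, 0.36]], [2, [4.94, 3.83, -4], [0, 0, 0.461]], [2, [4.94, 3.83, -6.5], [0, 0, 0.461]], [2, [4.94, 3.83, -8], [0, 0, 0.461]], [2, [4.94, 3.83, -8], [0, 0, 0.461]]]'

```text
time: 14.52
tool_pos: [0.5981, -0.0151, 0.0444]
ee_rot: [3.139, -0.009, -2.949]
wrist_force: [-1.2, -0.2, -0.8]
width: 0.0255
```

```bash
python3 look.py p4 long_a '(601,-16,11)' '(150,26,18)' 46
```

```text
[ 0.5981 -0.0151  0.0444] [ 3.139 -0.009 -2.949] 0.02549782462024552 14.5167
top [(0.92, np.int64(602))]
top [595.9 -14.9  10.7] 1.196
side [(0.78, np.int64(658)), (0.77, np.int64(1172))]
side [574.9  38.3  18.5] 1.051
both [596.3 -13.7  11.8] 2.242
```

View pics/p4side.png

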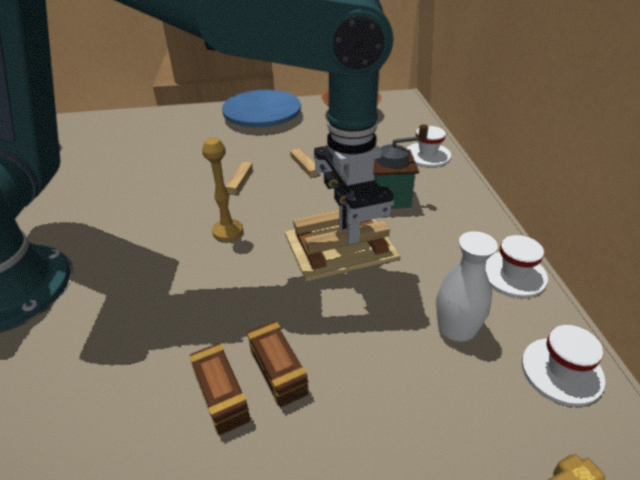

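Long_b is held over the -y side of the base at px (345,240). I'll fit the correct mask to get its offset along its length.

Run:
```python
from h import *
o=get_obs(); print(np.round(o['tool_pos'],4))
for c in('side','top'):
    s=snap(c)
    for d in silhouettes(c,'long_a'):
        m=d['mask']; print(c,d['point'],m.sum())
        for p,zb in(((601,-16,11),46),((586,63.5,11),28)):
            print('   ',*fit([(s,m)],p,(150,26,18),zb))
        # extent along base x axis of mask's contour at top surface height
        ys,xs=np.nonzero(m); w=back(s,np.c_[xs,ys],.064)[:,:2]*1000-[594,23.7]
        a=w@[.9816,.1908]; print('   along base x, ends',np.percentile(a,[0.5,99.5]).round(1))
```

```text
[ 0.6027 -0.0159  0.0514]
side [223.6, 318.3] 719
    [583.8  41.4  16.4] 0.881
    [585.2  63.1  14.2] 0.78
   along base x, ends [-85.9   2.5]
side [236.4, 340.4] 1204
    [600.8 -16.5  11. ] 0.258
    [546.1 130.   84.1] 1.561
   along base x, ends [-79.1  70.8]
side [378.2, 239.1] 6241
    [563.   48.5  83. ] 1.132
    [546.1 130.   84.1] 1.108
   along base x, ends [-292.3 -159. ]
top [341.2, 452.4] 3742
    [1214.1 -720.8  -57.2] 1.0
    [591.6  56.3  16.4] 1.328
   along base x, ends [-289.6 -155.6]
top [255.4, 285.4] 279
    [1214.1 -720.8  -57.2] 1.0
    [587.4  63.2  13.1] 3.412
   along base x, ends [-67.3 -10.6]
top [248.2, 327.2] 601
    [601.2 -15.6  10.7] 1.196
    [591.6  56.3  16.4] 3.039
   along base x, ends [-76.5  -6.2]
top [332.5, 148.6] 1020
    [1214.1 -720.8  -57.2] 1.0
    [591.6  56.3  16.4] 2.202
   along base x, ends [-170.9 -103.1]
```

>>> play_rows --rows '[[2, [0, 0, -1.0], [0, 0, 0]], [2, [0, 0, -1.5], [0, 0, 0]], [2, [0, 0, -1.75], [0, 0, 0]], [2, [0, 0, -1.75], [0, 0, 0]], [2, [0, 0, -1.75], [0, 0, 0]]]'

```text
time: 15.33
tool_pos: [0.6011, -0.0158, 0.0324]
ee_rot: [3.141, -0.001, -2.949]
wrist_force: [-2.8, -0.0, 5.2]
width: 0.0257
```

>>> play_rows --rows '[[4.2, [0, 0, 0], [0, 0, 0]], [4.2, [0, 0, 0], [0, 0, 0]], [4.2, [0, 0, 0], [0, 0, 0]], [4.2, [0, 0, 0], [0, 0, 0]], [4.2, [0, 0, 3], [0, 0, 0]], [4.2, [0, 0, 7], [0, 0, 0]], [4.2, [0, 0, 11], [0, 0, 0]], [4.2, [0, 0, 15], [0, 0, 0]]]'

```text
time: 16.0
tool_pos: [0.601, -0.0157, 0.1829]
ee_rot: [3.141, -0.001, -2.949]
wrist_force: [1.0, -0.7, 0.5]
width: 0.042
```

>>> play_rows --rows '[[6, [-0.5, 4, 0], [0, 0, -0.12]], [6, [-1, 8, 0], [0, 0, -0.24]], [6, [-1.5, 12, 0], [0, 0, -0.36]], [6, [-2, 16, 0], [0, 0, -0.48]], [6, [-2.5, 20, 0], [0, 0, -0.6]], [6, [-3, 24, 0], [0, 0, -0.72]], [6, [-3.5, 28, 0], [0, 0, -0.84]], [6, [-4, 31, 0], [0, 0, -0.96]]]'

```text
time: 16.67
tool_pos: [0.5609, 0.2965, 0.1816]
ee_rot: [3.141, -0.0, 2.377]
wrist_force: [0.8, 0.1, -0.5]
width: 0.0604
```

>>> play_rows --rows '[[6, [-0.3, 3.7, 0], [0, 0, -0.12]], [6, [-0.3, 3.7, -2], [0, 0, -0.24]], [6, [-0.3, 3.7, -5], [0, 0, -0.36]], [6, [-0.3, 3.7, -8], [0, 0, -0.466]], [6, [-0.3, 3.7, -11], [0, 0, -0.466]], [6, [-0.3, 3.7, -12], [0, 0, -0.466]], [6, [-0.3, 3.7, -12], [0, 0, -0.466]]]'

```text
time: 17.25
tool_pos: [0.5559, 0.33, 0.0574]
ee_rot: [-3.133, 0.001, 1.917]
wrist_force: [-0.4, 0.1, -0.8]
width: 0.0597
```

```bash
python3 look.py p5 long_a '(601,-16,11)' '(150,26,18)' 28; python3 look.py p6 short_a '(558,331,-71)' '(110,26,18)' 0
```

```text
[0.5559 0.33   0.0574] [-3.133e+00  1.000e-03  1.917e+00] 0.059747678024454215 17.25
top [(0.92, np.int64(1266))]
top [598.9 -15.3  10.7] 0.053
side [(0.74, np.int64(1429))]
side [599.9 -17.7  11.8] 0.048
both [599.3 -15.9  10.8] 0.081
[0.5602 0.3319 0.065 ] [ 3.137e+00 -1.000e-03  1.917e+00] 0.06017323192882128 17.45
top []
side [(0.66, np.int64(446))]
side [558.3 331.  -71.2] 0.061
```

View pics/p5top.png

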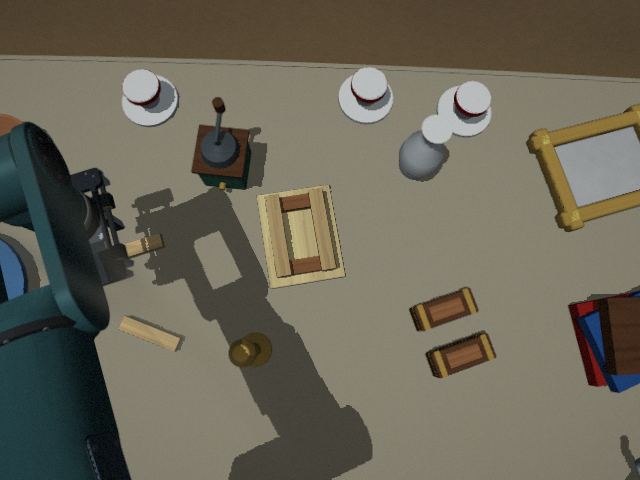

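Both long slats sit on the runner ends, long_b within about 2 mm along its length. Gripping short_b.

>>> play_rows --rows '[[6, [0, 0, -3], [0, 0, 0]], [6, [0, 0, -5], [0, 0, 0]], [6, [0, 0, -5.85], [0, 0, 0]], [2, [0, 0, -5.85], [0, 0, 0]], [2, [0, 0, -5.85], [0, 0, 0]], [2, [0, 0, -5.85], [0, 0, 0]], [2, [0, 0, -5.85], [0, 0, 0]], [2, [0, 0, -5.85], [0, 0, 0]]]'

```text
time: 18.32
tool_pos: [0.5592, 0.3315, 0.0048]
ee_rot: [3.139, -0.0, 1.917]
wrist_force: [0.4, -0.0, -0.6]
width: 0.0303
```

>>> play_rows --rows '[[2, [0, 0, 0], [0, 0, 0]], [2, [0, 0, 0], [0, 0, 0]], [2, [0, 0, 0], [0, 0, 0]], [2, [0, 0, 4], [0, 0, 0]], [2, [0, 0, 8], [0, 0, 0]], [2, [0, 0, 12], [0, 0, 0]], [2, [0, 0, 15], [0, 0, 0]], [2, [0, 0, 15], [0, 0, 0]]]'

```text
time: 18.98
tool_pos: [0.5621, 0.333, 0.1632]
ee_rot: [3.126, -0.002, 1.917]
wrist_force: [0.4, 0.1, 0.6]
width: 0.0261
```

>>> play_rows --rows '[[2, [0.4, -4, 0], [0, 0, 0]], [2, [1, -8, 0], [0, 0, -0.05]], [2, [2, -12, 0], [0, 0, -0.1]], [2, [3, -16, 0], [0, 0, -0.145]], [2, [4.5, -20, 0], [0, 0, -0.145]], [2, [6, -23.5, 0], [0, 0, -0.145]], [2, [7.7, -27, 0], [0, 0, -0.145]], [2, [9.4, -29.6, 0], [0, 0, -0.145]]]'

```text
time: 19.65
tool_pos: [0.6524, 0.0319, 0.1522]
ee_rot: [-3.14, 0.0, 1.77]
wrist_force: [0.5, 0.8, 0.2]
width: 0.0255
```

>>> play_rows --rows '[[2, [0, 0, -3], [0, 0, 0]], [2, [0, 0, -6], [0, 0, 0]], [2, [0, 0, -8], [0, 0, 0]], [2, [0, 0, -8.9], [0, 0, 0]], [2, [0, 0, -8.9], [0, 0, 0]]]'

```text
time: 20.07
tool_pos: [0.6498, 0.0352, 0.0598]
ee_rot: [-3.134, -0.002, 1.772]
wrist_force: [-0.9, -0.2, -1.3]
width: 0.0259
```

```bash
python3 look.py p7 short_a '(653,35,101)' '(110,26,18)' 61
```

```text
[0.6498 0.0352 0.0598] [-3.134e+00 -2.000e-03  1.772e+00] 0.025932027915199884 20.0667
top [(0.7, np.int64(221))]
top [647.1  42.  101.5] 3.93
side [(0.6, np.int64(592))]
side [652.2  30.9 100.9] 0.426
both [649.9  35.4 103.4] 2.252
```

View pics/p7side.png

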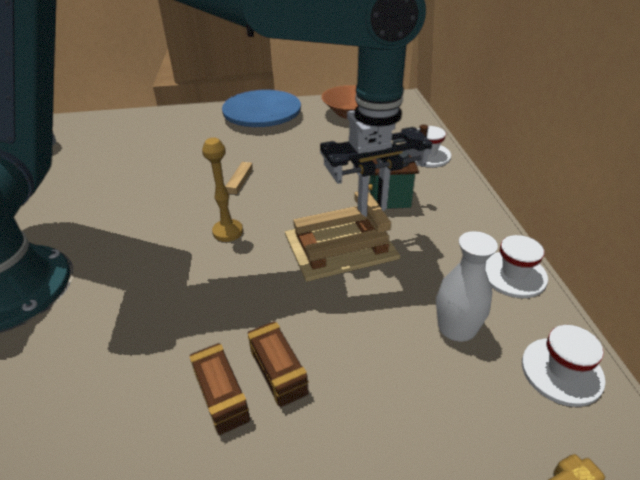

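```bash
cat > endy.py <<'E'
import sys
from h import *
axis,zb,x0=eval(sys.argv[1]),float(sys.argv[2]),eval(sys.argv[3])
ex=np.array([.9816,.1908]); ey=np.array([-.1908,.9816])
s=snap('side')
for d in silhouettes('side','short_a'):
    ys,xs=np.nonzero(d['mask']); w=back(s,np.c_[xs,ys],zb/1000)[:,:2]*1000-[594,23.7]
    a,b=w@ex,w@ey
    print(d['point'],d['mask'].sum(),'y min/max %.1f %.1f'%tuple(np.percentile(b,[.5,99.5])),'x at min y',a[b<np.percentile(b,5)].mean().round(1), 'model:',)
    p=(x0[0],x0[1],101); 
    q=np.argwhere(hullmask(s,p,(110,26,18),zb)>.5); v=back(s,q[:,::-1],zb/1000)[:,:2]*1000-[594,23.7]; print('  model y min/max',np.percentile(v@ey,[.5,99.5]).round(1))
E
python3 endy.py 0 61 '(652.9,35.1)'
```

```text
[213.4, 376.3] 576 y min/max -54.6 74.3 x at min y 63.0 model:
  model y min/max [-54.5  79.2]
[176.9, 238.7] 419 y min/max 151.8 258.7 x at min y -166.0 model:
  model y min/max [-54.5  79.2]
```

>>> play_rows --rows '[[2, [0, 0, -0.8], [0, 0, -0.008]], [2, [0, 0, -1.3], [0, 0, -0.008]], [2, [0, 0, -1.45], [0, 0, -0.008]], [2, [0, 0, -1.45], [0, 0, -0.008]], [2, [0, 0, -1.45], [0, 0, -0.008]]]'

```text
time: 20.78
tool_pos: [0.6525, 0.0353, 0.0504]
ee_rot: [3.141, -0.0, 1.764]
wrist_force: [-0.9, -0.3, 3.3]
width: 0.0257
```

>>> play_rows --rows '[[4.2, [0, 0, 0], [0, 0, 0]], [4.2, [0, 0, 0], [0, 0, 0]], [4.2, [0, 0, 0], [0, 0, 0]], [4.2, [0, 0, 0], [0, 0, 0]], [4.2, [0, 0, 3], [0, 0, 0]], [4.2, [0, 0, 7], [0, 0, 0]], [4.2, [0, 0, 11], [0, 0, 0]], [4.2, [0, 0, 14], [0, 0, 0]]]'

```text
time: 21.45
tool_pos: [0.6531, 0.0352, 0.1934]
ee_rot: [3.138, 0.001, 1.764]
wrist_force: [1.1, -0.4, 1.2]
width: 0.0421
```

>>> play_rows --rows '[[6, [-2.9, 2.9, 0], [0, 0, -0.07]], [6, [-5.8, 5.8, 0], [0, 0, -0.14]], [6, [-8.7, 8.7, 0], [0, 0, -0.21]], [6, [-11.6, 11.6, 0], [0, 0, -0.28]], [6, [-14.5, 14.5, 0], [0, 0, -0.35]], [6, [-17.4, 17.4, 0], [0, 0, -0.42]], [6, [-20.2, 20.2, 0], [0, 0, -0.49]], [6, [-22.5, 22.5, 0], [0, 0, -0.535]]]'

```text
time: 22.12
tool_pos: [0.4253, 0.2617, 0.1901]
ee_rot: [-3.141, -0.001, 1.227]
wrist_force: [-0.2, -0.5, -0.1]
width: 0.0597
```

>>> play_rows --rows '[[6, [-2.1, 2.5, -2], [0, 0, 0]], [6, [-2.1, 2.5, -6], [0, 0, 0]], [6, [-2.1, 2.5, -10], [0, 0, 0]], [6, [-2.1, 2.5, -12.5], [0, 0, 0]], [6, [-2.1, 2.5, -13], [0, 0, 0]], [6, [-2.1, 2.5, -13], [0, 0, 0]]]'

```text
time: 22.62
tool_pos: [0.4049, 0.2844, 0.0579]
ee_rot: [-3.138, 0.004, 1.229]
wrist_force: [-0.5, -0.6, 0.3]
width: 0.0604
```

```bash
python3 look.py p8 short_a '(407,285,70)' '(110,26,18)' 0;python3 look.py p9 short_a '(653,35,101)' '(110,26,18)' 46
```

```text
[0.4049 0.2844 0.0579] [-3.138  0.004  1.229] 0.06035487629913686 22.6167
top [(0.66, np.int64(748))]
top [406.1 286.3  70.6] 0.425
side [(0.79, np.int64(460))]
side [408.  284.8  72.8] 0.107
both [406.7 286.   70.2] 0.287
[0.4085 0.2861 0.0628] [ 3.138 -0.004  1.228] 0.05970537839450282 22.8167
top [(0.8, np.int64(971))]
top [653.3  35.3 100.8] 0.081
side [(0.93, np.int64(731))]
side [652.1  32.9 100.1] 0.129
both [653.   34.6 101.3] 0.112
```

View pics/p9top.png

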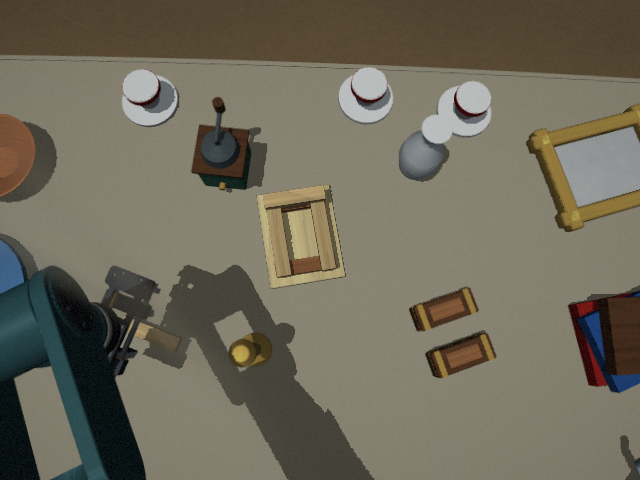

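>>> play_rows --rows '[[6, [0, 0, -3], [0, 0, 0]], [6, [0, 0, -5], [0, 0, 0]], [6, [0, 0, -5.65], [0, 0, 0]], [2, [0, 0, -5.65], [0, 0, 0]], [2, [0, 0, -5.65], [0, 0, 0]], [2, [0, 0, -5.65], [0, 0, 0]], [2, [0, 0, -5.65], [0, 0, 0]], [2, [0, 0, -5.65], [0, 0, 0]]]'

```text
time: 23.68
tool_pos: [0.4074, 0.2857, 0.0048]
ee_rot: [3.14, -0.002, 1.229]
wrist_force: [0.1, -0.9, -0.4]
width: 0.0301
```

>>> play_rows --rows '[[2, [0, 0, 0], [0, 0, 0]], [2, [0, 0, 0], [0, 0, 0]], [2, [0, 0, 0], [0, 0, 0]], [2, [0, 0, 4], [0, 0, 0]], [2, [0, 0, 8], [0, 0, 0]], [2, [0, 0, 12], [0, 0, 0]], [2, [0, 0, 15], [0, 0, 0]], [2, [0, 0, 15], [0, 0, 0]]]'

```text
time: 24.35
tool_pos: [0.4101, 0.2872, 0.1616]
ee_rot: [3.132, -0.011, 1.229]
wrist_force: [-0.1, 0.1, 1.1]
width: 0.0259
```

>>> play_rows --rows '[[2, [2.6, -2.5, 0], [0, 0, 0.1]], [2, [5.2, -5, 0], [0, 0, 0.2]], [2, [7.8, -8, 0], [0, 0, 0.3]], [2, [10, -11, 0], [0, 0, 0.4]], [2, [12, -14, 0], [0, 0, 0.5]], [2, [12.85, -17.5, 0], [0, 0, 0.534]], [2, [12.85, -21, 0], [0, 0, 0.534]], [2, [12.85, -24.5, 0], [0, 0, 0.534]]]'

```text
time: 25.02
tool_pos: [0.5347, 0.0385, 0.1518]
ee_rot: [-3.139, -0.0, 1.763]
wrist_force: [0.3, 0.2, -0.5]
width: 0.0255
```

>>> play_rows --rows '[[2, [0, -2.8, 0], [0, 0, 0]], [2, [0, -2.8, -3], [0, 0, 0]], [2, [0, -2.8, -6], [0, 0, 0]], [2, [0, -2.8, -8], [0, 0, 0]], [2, [0, -2.8, -8.9], [0, 0, 0]], [2, [0, -2.8, -8.9], [0, 0, 0]]]'

```text
time: 25.52
tool_pos: [0.5323, 0.0124, 0.0607]
ee_rot: [-3.135, -0.002, 1.763]
wrist_force: [0.1, -0.1, 0.7]
width: 0.0256
```

```bash
python3 -c "
from h import *; o=get_obs();print(np.round(o['tool_pos'],4),np.round(o['ee_rot'],3))"; python3 endy.py 0 61 '(535.1,12.3)'; python3 look.py p10 short_a '(535,12,101)' '(110,26,18)' 61
```

```text
[0.5323 0.0124 0.0607] [-3.135e+00 -2.000e-03  1.763e+00]
[214.0, 373.5] 761 y min/max -71.6 54.7 x at min y 53.6 model:
  model y min/max [-54.3  79.5]
[232.0, 310.3] 619 y min/max -59.4 65.6 x at min y -63.8 model:
  model y min/max [-54.3  79.5]
[0.5352 0.0124 0.0647] [3.141 0.    1.763] 0.025984516626020075 25.6167
top [(0.8, np.int64(200))]
top [535.4  13.7 100.7] 4.432
side [(0.89, np.int64(675))]
side [539.2  10.8  96.3] 0.245
both [535.9  13.6 101.1] 2.372
```

View pics/p10side.png

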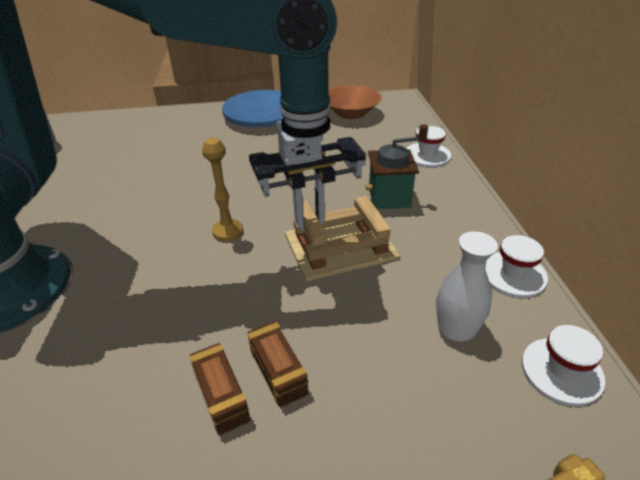

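Short_a is held above the near runner at px (310,235). I'll re-measure its end now that the arm has settled.

```bash
python3 endy.py 0 61 '(535.1,12.3)'
```

```text
[218.0, 371.6] 786 y min/max -72.9 54.7 x at min y 52.1 model:
  model y min/max [-54.3  79.5]
[228.3, 312.1] 609 y min/max -53.1 71.9 x at min y -58.6 model:
  model y min/max [-54.3  79.5]
```

>>> play_rows --rows '[[2, [0, -0.1, -0.8], [0, 0, 0]], [2, [0, -0.1, -1.3], [0, 0, 0]], [2, [0, -0.1, -1.45], [0, 0, 0]], [2, [0, -0.1, -1.45], [0, 0, 0]], [2, [0, -0.1, -1.45], [0, 0, 0]]]'

```text
time: 26.33
tool_pos: [0.535, 0.0111, 0.0503]
ee_rot: [-3.142, 0.0, 1.763]
wrist_force: [-1.1, -0.0, 4.4]
width: 0.0253
```

>>> play_rows --rows '[[4.2, [0, 0, 0], [0, 0, 0]], [4.2, [0, 0, 0], [0, 0, 0]], [4.2, [0, 0, 0], [0, 0, 0]], [4.2, [0, 0, 0], [0, 0, 0]], [4.2, [0, 0, 3], [0, 0, 0]], [4.2, [0, 0, 7], [0, 0, 0]], [4.2, [0, 0, 11], [0, 0, 0]], [4.2, [0, 0, 15], [0, 0, 0]]]'

```text
time: 27.0
tool_pos: [0.5344, 0.0113, 0.201]
ee_rot: [-3.14, -0.0, 1.763]
wrist_force: [1.5, -0.2, 0.4]
width: 0.0417
```

>>> play_rows --rows '[[4.2, [-2, -4, 0], [0, 0, 0]], [4.2, [-4, -7, 0], [0, 0, 0]], [4.2, [-6, -11, 0], [0, 0, 0]], [4.2, [-8, -15, 0], [0, 0, 0]], [4.2, [-10, -18, 0], [0, 0, 0]], [4.2, [-12, -20, 0], [0, 0, 0]], [4.2, [-12, -20, 0], [0, 0, 0]], [4.2, [-12, -20, 0], [0, 0, 0]]]'

```text
time: 27.67
tool_pos: [0.4144, -0.1896, 0.1999]
ee_rot: [3.141, -0.0, 1.759]
wrist_force: [0.7, 1.1, 0.0]
width: 0.0419
```

```bash
python3 look.py f1 short_a '(535,12,101)' '(110,26,18)' 46; python3 look.py f2 short_a '(653,35,101)' '(110,26,18)' 46
python3 - <<'E'
from h import *
for c in('top','side'):
    s=snap(c)
    for l in('candlestick','vase','grinder'): print(c,l,[(np.round(d['point']),d['mask'].sum()) for d in silhouettes(c,l)[:1]])
a,b=cv2.imread('pics/top0.png'),cv2.imread('pics/f2top.png')
cv2.imwrite('pics/f.png',np.hstack([cv2.resize(cv2.imread('pics/f2top.png')[170:300,240:370],(400,400)),cv2.resize(cv2.imread('pics/f2side.png')[190:290,275:405],(400,400))]))
E
```

```text
[ 0.4144 -0.1896  0.1999] [ 3.141 -0.     1.759] 0.04193884966548621 27.6667
top [(0.86, np.int64(982))]
top [535.6  12.5 100.9] 0.068
side [(0.7, np.int64(795))]
side [535.4  10.5 100.7] 0.063
both [535.6  11.6 101. ] 0.072
[ 0.4157 -0.1878  0.1999] [ 3.141 -0.     1.765] 0.042080283115862496 27.8667
top [(0.97, np.int64(1012))]
top [653.7  36.  101.6] 0.056
side [(0.61, np.int64(750))]
side [652.9  33.6 100.2] 0.097
both [653.4  35.4 101. ] 0.089
top candlestick [(array([351., 251.]), np.int64(1130))]
top vase [(array([147., 423.]), np.int64(2293))]
top grinder []
side candlestick [(array([224., 223.]), np.int64(1036))]
side vase [(array([293., 469.]), np.int64(4427))]
side grinder [(array([174., 396.]), np.int64(2914))]
```

View pics/f.png

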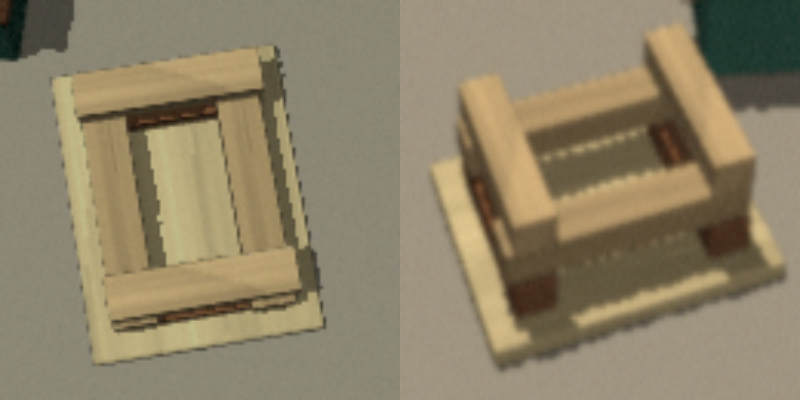

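The final crop shows a square, complete stack: both longs on the runner ends and both shorts on top above the runners. The bystanders are where they started, so I'm handing in.

```bash
python3 -c "
from bench import *
print(close_job())"
```

```text
the job is handed in; nothing more can be done
None
```

The riser is built and handed in at about 28 s of the 72 s allowed. I laid long_a first, then pushed long_b out of the gap and laid it. The two short slats went on top, short_b above the far runner and short_a above the near one. Every slat was lowered until it touched, at 3–5 N, before I opened the fingers.

**Slat positions:** the final fits put both short slats within about 1 mm and 0.5° of where they should be. Long_a is also within about 1 mm. Long_b is about 2 mm off along its length. I measured the two long slats after laying them but before the short ones went on, so for the finished stack I have only the last picture, which shows it square and complete.

**Bystanders:** the candlestick, vase and grinder show up at the same places as at the start, to within a few pixels. Two checks fell short:
- **Grinder:** the network did not find it in the last top view. The side view put it where it started.
- **Candlestick:** its side mask was smaller and its centre lower than at the start, probably because the arm partly hid it. Its top view was unchanged.

The two cameras also differed by about 2 mm in y on the short slats, which is within the calibration.

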